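# Make the cordless iron safe: switch off, stand it on its heel

### The job

Somebody has left the iron lying on its soleplate. First flip the red mains switch lever off by pushing it all the way over, away from the robot; then push on the front of the iron's handle so that it slides back against the step and tips up over it, until it stands steadily on its heel on the blue ledge, nose up. Only push, and gently: do not grip the iron, lift or carry anything, and leave the other things on the table where they are.

Things in the scene. Friction and masses are not known exactly. Their poses are not given: they have to be found in the camera images.
- iron: Loose cordless iron, white and blue, black handle; 190 long, 86 wide, 115 high, 0.48 to 0.78 kg. Starts flat on the mat. Origin: on the sole, 90 mm before the heel face; -x to the nose, z up through the handle. Flat heel plate at x = +90, heights 0 to 94. Handle's front post 32 wide, its front face at x = -35 from height 48 to 115. On its heel: nose up, sole to the robot, x axis straight down.
- iron_post (a point): Push point: middle of the front face (looking to the nose) of the handle's front post, 100 mm above the sole. The shell before the post is 46 mm high, falling to 32 at the nose. With the heel against the step, 4 to 8 N here tips the iron up round the step's top edge; after about 70 degrees it falls on by itself.
- iron_heel (a point): Middle of the iron's lower heel edge (iron frame x = +90, y = 0, z = 0 mm). At the start it is 5 to 35 mm short of the step.
- station: Fixed iron rest, 398 long, 150 wide; +x points away from the robot (yaw within 0.3 rad). Origin on the table, under the step. x = -250 to 0 mm: grey ribbed mat, top at 10 mm. At x = 0: 12 mm step up. x = 0 to 140: blue ledge, top at 22 mm, then a back lip 8 thick, 45 high. The iron starts within 0.1 rad of the rest's direction, nose to the robot.
- switch (a joint): Red-knobbed toggle lever: 0 = on, leaning 0.5 rad towards the robot side (-x of its box); 1.0 = off, leaning 0.5 rad the other way (+x of its box), at its stop. Starts at 0 to 0.15. Stays where it is left; about 1 N at the knob moves it.
- switch_tip (a point): Centre of the switch's red knob, a ball of 26 mm diameter on a 10 mm rod, 60 mm from the lever's pivot.
- switch_base: Fixed grey switch box, 70 x 50 mm, 25 mm high, left or right of the rest. Origin: centre of its underside; the lever's pivot is 22 mm above it, along the box's y axis. The lever swings in the box's x-z plane; +x points away from the robot (yaw within 0.3 rad).
- tub: Bystander: green capsule tub with a white lid, 104 x 79 mm, 83 high, 0.6 kg, on the other side of the rest from the switch; loose. Origin under its centre.
- detergent: Bystander: white bottle with blue cap, 76 diameter, 190 high; loose. Origin under its centre.
- softener: Bystander: blue bottle with white cap, 68 diameter, 170 high; loose. Origin under its centre.
- stain_jar: Bystander: small white jar with orange lid, 64 diameter, 65 high; loose. Origin under its centre.
- scoop: Bystander: clear measuring cup, 72 diameter, 60 high; loose. Origin under its centre.
- brush: Bystander: clothes brush with a wooden handle, lying flat; loose.

How it is judged:
On the way, in this order (a step that is already met when the one before it is completed fails the run):
1. the switch lever is pushed over to off while the iron is not yet standing (value of joint switch above 0.8 rad), for 0.2 s.
2. the iron has been tipped up on its heel on the ledge (angle between iron's own x axis and vertical above 3 rad and z of iron_heel in the frame of station between 0.015 and 0.032 m and x of iron_heel in the frame of station between -0.035 and 0.06 m and y of iron_heel in the frame of station between -0.05 and 0.05 m), for 0.2 s.
At the end, for the whole second after the job is handed in: Lever past 0.8 of 1.0 rad (off). Iron still, on its heel, nose up within 8 degrees of vertical; its lower heel edge 15 to 32 mm above the table, 35 mm before to 60 mm behind the step, within 50 mm of the rest's centre line (all of step 2 and value of joint switch above 0.8 rad and linear speed of iron below 0.02 m/s and angular speed of iron below 0.1 rad/s); the robot touches nothing.
It fails at once if the iron is lifted or carried (its lower heel edge more than 50 mm above the station's origin level) (z of iron_heel in the frame of station above 0.05 m).
It fails at once if the iron is gripped or pushed harder than 30 N (contact force between the fingers and iron above 30 N).
It fails at once if a bottle, the jar, the cup, the tub or the brush is moved more than 25 mm (distance of any of tub, detergent, softener, stain_jar, scoop, brush from where it was at the start of the episode above 0.025 m).
It also fails if it takes over 61 s, if anything falls off the work surface, if the arm or the gripper's body presses on something with over 40 N, if the wrist force passes 120 N, or if a joint passes its speed limit or range.

### The arm

A 7-joint arm with a two-finger parallel gripper is mounted at the origin on the work surface. World frame = base frame: x ahead of the robot, y to its left, z up, the work surface at z = 0. Lengths are in m, angles in rad, forces in N, time in s.
With the tool pointing down it reaches from about 0.4 to 0.85 m from the base axis. Payload 10.4 kg.
Tool frame: the origin (TCP) lies at the very end of the fingers, on their centre line; the grasp point (between the pads) lies 19 mm behind it; z points along the fingers, y is the line along which they close (so a half turn about z gives the same grasp; the last joint's range is limited). The gripper opens to 87 mm and grips with 3 to 60 N. Pads are 19 mm wide; open, the fingers measure 117 mm over their backs; the gripper's body (75 mm by 190 mm) begins 51 mm behind the grasp point.
Start: joints at [-1.139, 0.332, -0.065, 1.46, 0.022, 1.35, -0.088], TCP at [0.275, 0.561, 0.223] pointing down, gripper open.
Joint ranges: [-2.6, 2.6], [-0.5, 2.12], [-1.47, 1.34], [0.16, 2.42], [-1.27, 4.41], [0.06, 2.06], [-2.6, 2.6]. Speed limits (rad/s): [2.22, 2.22, 2.79, 2.79, 3.14, 3.14, 3.14].

### API

Orientations are given as a unit quaternion [x, y, z, w].
In Python, from bench import read_state, cams, workorder gives the robot as it stands.
- The arm moves only by the shell command python3 -m crank 'ROWS' [FORCE]. ROWS is text: rows parted by semicolons, each of 5 numbers parted by spaces: the shift along the tool's x, y, z scaled (see below), then the turn about the tool's z scaled (see below), then the opening, from -1 (shut) to 1 (fully open). In form: dx dy dz yaw jaw; .... A call has 1 to 10 rows; each row shifts and turns the commanded pose from where the row before left it, along the tool's axes as they then stand; what a row does not reach is not made up. The controller multiplies each number of a shift by 200 mm and each number of a turn by 90 degrees. A row lasts 1/10 s, in which the tool goes at most 50 mm and 8.59 degrees, less where a joint would pass 70% of its speed; a pose out of reach is approached as far as the arm can. A call with a number of a shift or a turn outside -1 to 1 is refused whole. A call with a gripper value outside its range is refused whole. The fingers move at their own pace and stop on an object; FORCE is the grip in N (left out, the last holds). Time passes only in rows, so rows that do not move let the fingers close. It gives the time, the measured TCP pose, the force, the opening and the grip force at its end, in the units of the state.
- read_state(): the state, without advancing time (a new reading comes with each control period).
- cams.camera(name): name is "scene" or "top" or "wrist"; returns a dict with "img" (480x640x3 uint8, blue, green, red), "K" (3x3 intrinsics, pixels), "xyz" and "attitude" of the camera in the world; the wrist camera has in their place "mount" (4x4, takes a point from camera to tool coordinates, whose origin is the TCP and whose axes are the flange's). Camera axes: x right, y down, z forward; pixel columns grow to the right and rows downward; lengths in m; the calibration is good to about 2 mm. A picture is of the moment at which its call begins: read the wrist's pose just before it. There is no depth.
- workorder.close_job(): hands the job in; it is judged then, once.
The state is a dict: "time": time; "joint_positions": joint angles; "joint_vel": joint speeds; "joint_torque": joint torques, N m; "ee_pos": TCP position; "eef_rot": TCP orientation; "ft_force": force on the tool from outside, world axes, zero at the start; "torque": the same for the moment, N m; "width": finger opening in m; "grip_force": force on a finger pad.
Only numpy, scipy, OpenCV 4.12 (cv2) and the standard library are available. Lean on these libraries where they do the work, as an engineer would, in place of code of your own. Each camera call takes 0.05 s, during which the arm holds its last target. There are 200 camera calls.

## Working session

There is one attempt and no reset: what is moved stays moved. The work goes in short steps, Python scripts to look and compute and a shell command to move; the robot and the scene stay as the last step left them, time stands still between calls to the robot, and variables do not carry over. Pictures are saved under pics/ and viewed, at most 10 in all, crops included, and the job is handed in when it is done.

```bash
ls; mkdir -p pics; python3 - <<'E'
from bench import read_state, cams
import cv2
s=read_state(); print(s)
for n in("scene","top"):
    c=cams.camera(n); cv2.imwrite(f"pics/{n}0.png",c["img"]); print(n,c["K"],c["xyz"],c["attitude"])
E
```

```text
pics
{'time': 0.0, 'joint_positions': array([-1.13860616,  0.33288361, -0.06469509,  1.46094281,  0.0215985 ,
        1.34987555, -0.08848734]), 'joint_vel': array([-1.90933813e-04, -5.53549817e-04,  1.00336464e-04, -3.57535811e-04,
       -1.06264424e-03, -1.01862202e-03, -3.73154953e-05]), 'joint_torque': array([-1.01581420e-03, -6.23265338e+01,  2.39437725e-02, -3.89899278e+01,
       -6.15045056e-02,  3.98312195e-02,  1.03131570e-04]), 'ee_pos': array([0.27438581, 0.56112511, 0.22174587]), 'eef_rot': array([ 2.25426388e-01,  9.74259947e-01, -6.95330770e-04, -1.27713749e-04]), 'ft_force': array([-0.66161136, -0.09640929,  1.07501799]), 'torque': array([-0.01376356,  0.00712922,  0.0166643 ]), 'grip_force': 0.0, 'width': 0.08699908095468291}
scene [[492.44017212   0.         321.48059844]
 [  0.         492.44017212 242.94681536]
 [  0.           0.           1.        ]] [1.43721988 0.89648895 0.95649731] [ 0.33843289  0.82212437 -0.42396038 -0.17272026]
top [[538.07066498   0.         319.01451809]
 [  0.         538.07066498 247.5665273 ]
 [  0.           0.           1.        ]] [0.29592335 0.02958872 1.4767845 ] [-0.69703188  0.71048599 -0.07284258  0.06364095]
```

View pics/scene0.png

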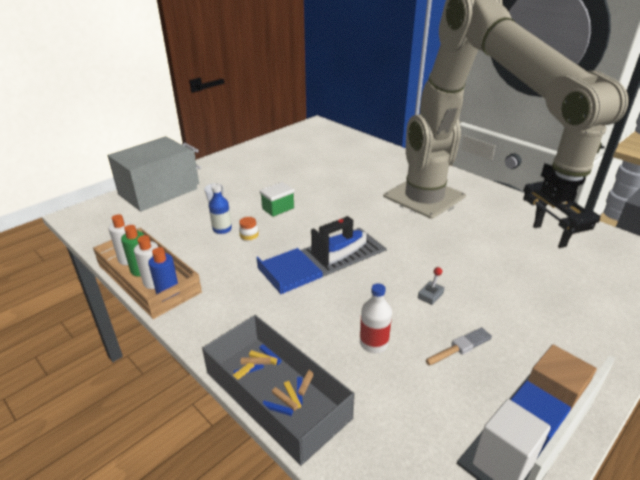

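View pics/top0.png

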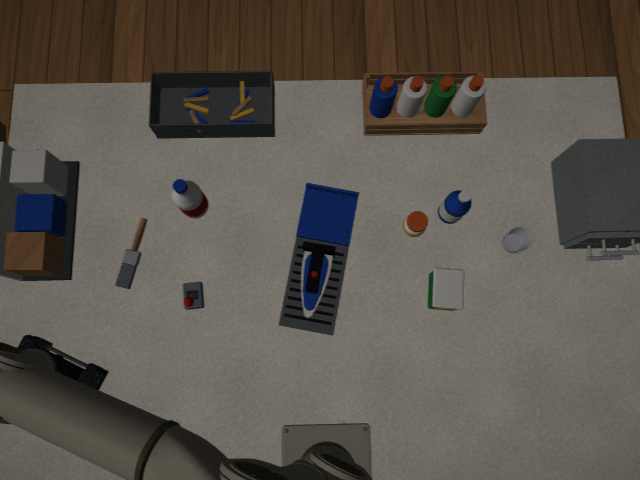

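The scene view shows the iron with its nose to the robot on the mat and the switch on the robot's left: red knob at about (438,271), in the top view at (188,301). In the top view the ledge is at (328,213), the iron's nose at (309,318), and its handle runs from (320,248) to (314,290).

```bash
cat > h.py <<'E'
import numpy as np, cv2
from scipy.spatial.transform import Rotation as R
from bench import read_state, cams
def ray(c,uv):
    d=np.linalg.inv(c["K"])@np.array([uv[0],uv[1],1.0]); return c["xyz"],R.from_quat(c["attitude"]).apply(d)
def plane(c,uv,z):
    o,d=ray(c,uv); return o+d*(z-o[2])/d[2]
def tri(c1,p1,c2,p2):
    o1,d1=ray(c1,p1); o2,d2=ray(c2,p2); A=np.stack([d1,-d2],1)
    s=np.linalg.lstsq(A,o2-o1,rcond=None)[0]; a=o1+d1*s[0]; b=o2+d2*s[1]
    return (a+b)/2,np.linalg.norm(a-b)
def blobs(m,lo=8):
    n,l,st,ce=cv2.connectedComponentsWithStats(m.astype(np.uint8)); return [(st[i,4],ce[i].round(1)) for i in range(1,n) if st[i,4]>=lo]
def red(img):
    h=cv2.cvtColor(img,cv2.COLOR_BGR2HSV); return ((h[...,0]<6)|(h[...,0]>174))&(h[...,1]>150)&(h[...,2]>60)
def blue(img):
    h=cv2.cvtColor(img,cv2.COLOR_BGR2HSV); return (abs(h[...,0].astype(int)-115)<12)&(h[...,1]>130)
E
python3 - <<'E'
from h import *
np.set_printoptions(precision=4,suppress=True)
t=cams.camera("top"); s=cams.camera("scene")
print(blobs(red(t["img"])),blobs(red(s["img"])))
def roi(m,x0,y0,x1,y1):
    o=np.zeros(m.shape,np.uint8); o[y0:y1,x0:x1]=m[y0:y1,x0:x1]; return o
m=roi(blue(t["img"]),290,175,365,248)
cs=max(cv2.findContours(m,0,1)[0],key=cv2.contourArea); r=cv2.minAreaRect(cs); b=cv2.boxPoints(r)
print(r,b)
for p in b: print(p,plane(t,p,.022))
im=t["img"][165:345,260:380]; cv2.imwrite("pics/topc.png",cv2.resize(np.clip(im*1.8,0,255).astype(np.uint8),None,fx=3.3,fy=3.3,interpolation=2))
im=s["img"][205:310,250:460]; cv2.imwrite("pics/scc.png",cv2.resize(im,None,fx=3.5,fy=3.5,interpolation=2))
im=t["img"][275:315,170:215]; cv2.imwrite("pics/sw.png",cv2.resize(np.clip(im*1.8,0,255).astype(np.uint8),None,fx=8,fy=8,interpolation=2))
E
```

```text
[(np.int32(15), array([184.1, 211.6])), (np.int32(29), array([313.8, 273.7])), (np.int32(42), array([186.6, 301.5]))] [(np.int32(24), array([438. , 270.7])), (np.int32(291), array([378.2, 336.5]))]
((327.0975036621094, 214.07362365722656), (53.02439880371094, 54.4446907043457), 10.491477012634277) [[296.0716 236.0133]
 [305.9854 182.4788]
 [358.1234 192.134 ]
 [348.2096 245.6685]]
[296.0716 236.0133] [0.6142 0.0705 0.022 ]
[305.9854 182.4788] [0.7683 0.0406 0.022 ]
[358.1234 192.134 ] [ 0.7375 -0.1056  0.022 ]
[348.2096 245.6685] [ 0.5844 -0.073   0.022 ]
```

View pics/topc.png

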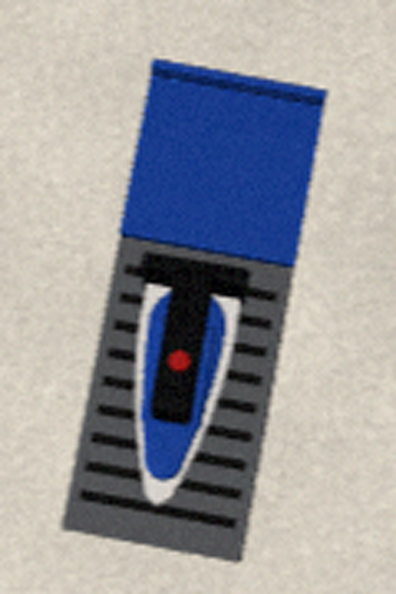

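View pics/scc.png

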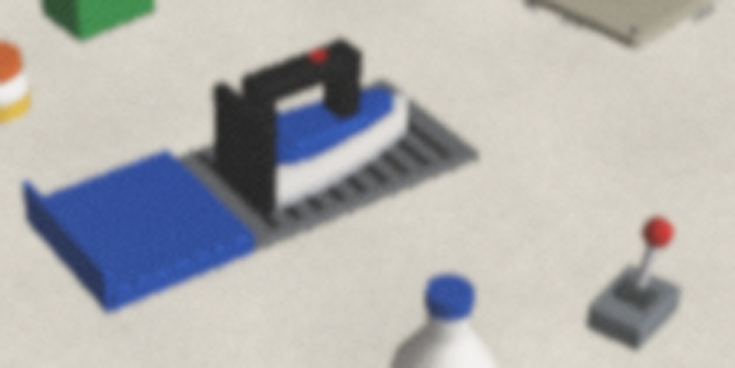

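View pics/sw.png

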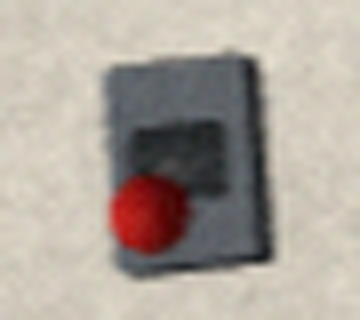

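The crops show the ledge front edge at top-view (296,236)–(348,246), the nose tip at (307,318), the handle's front end at (311.5,292.6), and the heel plate's top back edge at about (304,242)–(336,246). The switch box top's corners are near (183.5,283.5), (200,282), (202,307) and (185.5,309).

```bash
python3 - <<'E'
from h import *
np.set_printoptions(precision=4,suppress=True)
t=cams.camera("top"); s=cams.camera("scene")
P=lambda x,y,z,o=(260,165),k=3.3: plane(t,(o[0]+x/k,o[1]+y/k),z)
print("ledge",P(120,236,.022),P(290,266,.022),"mat",P(63,529,.01),P(240,561,.01))
st=(P(120,236,.022)+P(290,266,.022))/2; sf=(P(63,529,.01)+P(240,561,.01))/2; d=(st-sf)[:2]
print("station",st,"len",np.hypot(*d),"yaw",np.arctan2(d[1],d[0]), )
hs=(P(145,253,.104)+P(250,268,.104))/2; pf=P(171,421,.125); nose=P(155,505,.03)
for n,v in(("heel",hs),("postfront",pf),("nose",nose)): print(n,v)
d=(hs-pf)[:2]; print("hdir",np.arctan2(d[1],d[0]),np.hypot(*d)); d=(hs-nose)[:2]; print("ndir",np.arctan2(d[1],d[0]),np.hypot(*d))
sc=lambda x,y:(250+x/3.5,205+y/3.5)
print("dot",tri(t,(313.8,273.7),s,sc(318,56)))
print("knob",tri(t,(187.6,301.5),s,(438,270.7)), tri(t,(188.6,301.5),s,(438,270.7)))
B=[P(x,y,.025,(170,275),8) for x,y in((108,68),(240,55),(255,258),(125,270))]; print("box",np.array(B),np.mean(B,0))
# second view heights
print("knob top2", blobs(red(t["img"]),20))
print("heel top tri",tri(t,(260+145/3.3,165+253/3.3),s,sc(276,98)),tri(t,(260+250/3.3,165+268/3.3),s,sc(217,86)))
print("postfront tri", tri(t,(260+171/3.3,165+421/3.3),s,sc(350,42)))
E
```

```text
ledge [0.6128 0.0697 0.022 ] [ 0.5846 -0.0721  0.022 ] mat [0.371  0.1196 0.01  ] [ 0.3423 -0.0246  0.01  ]
station [ 0.5987 -0.0012  0.022 ] len 0.2468656244504922 yaw -0.19852115725525588
heel [0.5741 0.0066 0.104 ]
postfront [0.4452 0.0297 0.125 ]
nose [0.3878 0.0438 0.03  ]
hdir -0.17751102796572013 0.13091213499258247
ndir -0.19748031172853844 0.1899605912521566
dot (array([0.4934, 0.0237, 0.1236]), np.float64(0.00024310255979086636))
knob (array([0.434 , 0.3507, 0.0784]), np.float64(0.0026018430008651547)) (array([0.4335, 0.3492, 0.0773]), np.float64(0.0005189465218371139))
box [[0.4875 0.3764 0.025 ]
 [0.4911 0.332  0.025 ]
 [0.4224 0.3255 0.025 ]
 [0.4192 0.3688 0.025 ]] [0.455  0.3507 0.025 ]
knob top2 [(np.int32(28), array([313.7, 273.8])), (np.int32(41), array([186.6, 301.6]))]
heel top tri (array([0.5744, 0.0488, 0.13  ]), np.float64(0.0033256986485003187)) (array([ 0.5666, -0.0332,  0.0997]), np.float64(0.004507069989415077))
postfront tri (array([0.4485, 0.0265, 0.1189]), np.float64(0.00820095693832205))
```

```bash
cat >> h.py <<'E'
def go(*targets):
    "print shift rows (scaled tool axes) from the measured pose through world targets"
    s=read_state(); r=R.from_quat(s["eef_rot"]); p=s["ee_pos"]
    x=r.apply([1,0,0]); print("t",round(s["time"],2),"tcp",p.round(4),"toolx deg",round(np.degrees(np.arctan2(x[1],x[0])),2),"F",s["ft_force"].round(2))
    for t in targets:
        t=np.array(t); v=r.inv().apply(t-p)/.2; print(v.round(4),"n>=",np.ceil(np.linalg.norm(v)/.25)); p=t
E
python3 -m crank '0 0 0 -0.082 -1; 0 0 0 -0.082 -1; 0 0 0 0 -1; 0 0 0 0 -1; 0 0 0 0 -1; 0 0 0 0 -1' 20
python3 -c "
from h import *
go([.386,.345,.2],[.386,.345,.06])"
```

```text
time: 0.9
ee_pos: [0.2745, 0.5615, 0.2226]
eef_rot: [0.099, 0.995, 0.0, -0.0]
ft_force: [-0.7, 1.0, 0.5]
width: 0.0468
grip_force: 0.0
t 0.9 tcp [0.2745 0.5615 0.2226] toolx deg 168.6 F [-0.65  0.99  0.53]
[-0.7604 -0.951   0.1127] n>= 5.0
[-0.  -0.   0.7] n>= 3.0
```

```bash

python3 -m crank '-0.1267 -0.1585 0.0188 0 -1; -0.1267 -0.1585 0.0188 0 -1; -0.1267 -0.1585 0.0188 0 -1; -0.1267 -0.1585 0.0188 0 -1; -0.1267 -0.1585 0.0188 0 -1; -0.1267 -0.1585 0.0188 0 -1; 0 0 0.2 0 -1; 0 0 0.2 0 -1; 0 0 0.2 0 -1; 0 0 0.1 0 -1'
python3 -m crank '0 0 0 0 -1; 0 0 0 0 -1'
python3 -c "
from h import *
go([.386,.345,.06],[.455+.995*.004,.3507+.1*.004,.06],[.455+.995*.019,.3507+.1*.019,.06])"
```

```text
time: 1.9
ee_pos: [0.3851, 0.3439, 0.0569]
eef_rot: [0.099, 0.995, -0.001, -0.001]
ft_force: [-0.3, -0.8, -0.1]
width: 0.0007
grip_force: 0.0
time: 2.1
ee_pos: [0.3866, 0.3455, 0.0607]
eef_rot: [0.099, 0.995, 0.0, 0.0]
ft_force: [-0.1, 0.6, 0.0]
width: 0.0005
grip_force: 0.0
t 2.1 tcp [0.3866 0.3455 0.0607] toolx deg 168.67 F [-0.13  0.64  0.03]
[ 0.0026 -0.0031  0.0037] n>= 1.0
[-3.518e-01  1.016e-01  1.000e-04] n>= 2.0
[-0.0717  0.022   0.    ] n>= 1.0
```

```bash

python3 -m crank '-0.038 0.011 0 0 -1; -0.038 0.011 0 0 -1; -0.038 0.011 0 0 -1; -0.038 0.011 0 0 -1; -0.038 0.011 0 0 -1; -0.038 0.011 0 0 -1; -0.038 0.011 0 0 -1; -0.038 0.011 0 0 -1; -0.038 0.011 0 0 -1; 0 0 0 0 -1'
python3 -m crank '-0.01 0.003 0 0 -1; 0 0 0 0 -1'
python3 -m crank '-0.01 0.003 0 0 -1; 0 0 0 0 -1'
```

```text
time: 3.1
ee_pos: [0.4585, 0.3508, 0.0598]
eef_rot: [0.099, 0.995, -0.0, 0.0]
ft_force: [-0.0, -0.4, -0.4]
width: 0.0006
grip_force: 0.0
time: 3.3
ee_pos: [0.4594, 0.3513, 0.0599]
eef_rot: [0.098, 0.995, -0.0, -0.0]
ft_force: [0.2, 0.1, -0.4]
width: 0.0004
grip_force: 0.0
time: 3.5
ee_pos: [0.4614, 0.3517, 0.06]
eef_rot: [0.098, 0.995, 0.0, -0.0]
ft_force: [-0.7, -0.2, -0.7]
width: 0.0005
grip_force: 0.3
```

```bash

python3 -m crank '-0.01 0.003 0 0 -1; 0 0 0 0 -1'|sed -n '2p;4p'
python3 -m crank '-0.01 0.003 0 0 -1; 0 0 0 0 -1'|sed -n '2p;4p'
python3 -m crank '-0.01 0.003 0 0 -1; 0 0 0 0 -1'|sed -n '2p;4p'
python3 - <<'E'
from h import *
s=cams.camera("scene"); b=blobs(red(s["img"]));print(b)
t=cams.camera("top"); b=blobs(red(t["img"]));print(b)
cv2.imwrite("pics/sw1.png",cv2.resize(s["img"][220:330,380:500],None,fx=4,fy=4))
E
```

```text
ee_pos: [0.463, 0.3519, 0.0599]
ft_force: [-3.3, -0.2, 1.1]
ee_pos: [0.4634, 0.352, 0.0596]
ft_force: [-11.6, -2.4, 5.1]
ee_pos: [0.4637, 0.352, 0.0595]
ft_force: [-19.1, -5.0, 10.7]
[(np.int32(43), array([429.3, 280.3])), (np.int32(286), array([378.5, 336.4]))]
[(np.int32(20), array([184.8, 212. ])), (np.int32(30), array([313.7, 273.7]))]
```

View pics/sw1.png

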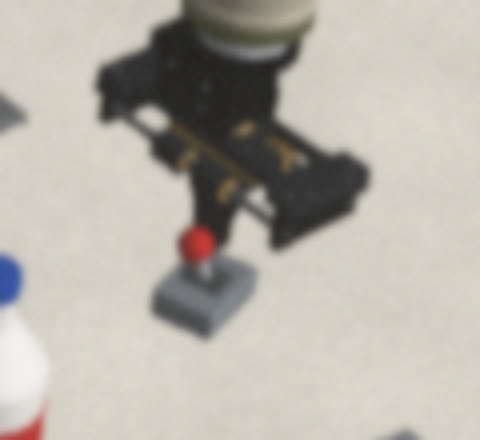

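The knob (scene (429,280)) leans away from the robot and is against its stop; force rose sharply there. Now I back off and go to the front of the iron's handle.

```bash

python3 -m crank '0.07 -0.02 0 0 -1; 0.07 -0.02 0 0 -1; 0 0 -0.2 0 -1; 0 0 -0.2 0 -1; 0 0 -0.25 0 -1; 0 0 0 0 -1; 0 0 0 0 -1'|head -2
python3 - <<'E'
from h import *
s=cams.camera("scene");t=cams.camera("top")
print(blobs(red(s["img"])),blobs(red(t["img"])))
print(tri(t,[b[1] for b in blobs(red(t["img"])) if b[1][1]>285][0],s,blobs(red(s["img"]))[0][1]))
go([.404,.037,.19],[.404,.037,.1])
E
```

```text
time: 4.9
ee_pos: [0.4397, 0.3503, 0.1915]
[(np.int32(29), array([428.8, 280.8])), (np.int32(285), array([378.5, 336.3]))] [(np.int32(17), array([184.6, 211.8])), (np.int32(30), array([313.7, 273.7]))]Traceback (most recent call last):
  File "<stdin>", line 4, in <module>
IndexError: list index out of range
```

```bash

python3 - <<'E'
from h import *
s=cams.camera("scene")
print(plane(s,(428.8,280.8),.075))
go([.404,.037,.19],[.404,.037,.1])
E
```

```text
[0.48676919 0.35536973 0.075     ]
t 5.05 tcp [0.4384 0.3493 0.1887] toolx deg 168.69 F [ 0.62 -0.71 -0.48]
[-0.1377 -1.565  -0.0042] n>= 7.0
[-4.0e-04  7.0e-04  4.5e-01] n>= 2.0
```

```bash

python3 -m crank '-0.017 -0.196 0 0 -1; -0.017 -0.196 0 0 -1; -0.017 -0.196 0 0 -1; -0.017 -0.196 0 0 -1; -0.017 -0.196 0 0 -1; -0.017 -0.196 0 0 -1; -0.017 -0.196 0 0 -1; -0.017 -0.196 0 0 -1; 0 0 0 0 -1'|head -2
python3 -m crank '0 0 0.15 0 -1; 0 0 0.15 0 -1; 0 0 0.15 0 -1; 0 0 0 0 -1; 0 0 0 0 -1'|head -4
python3 - <<'E'
from h import *
s=cams.camera("scene");t=cams.camera("top")
b=blobs(red(t["img"]),20);print(b)
k=[x[1] for x in b if x[1][0]<230 and x[1][1]>240]
if k: print(tri(t,k[0],s,(428.8,280.8)))
go()
E
```

```text
time: 5.95
ee_pos: [0.4031, 0.0324, 0.1891]
time: 6.45
ee_pos: [0.4036, 0.0371, 0.1]
eef_rot: [0.098, 0.995, -0.0, -0.001]
ft_force: [1.2, 0.9, 0.8]
[(np.int32(42), array([185.5, 282.1]))]
(array([0.48567507, 0.35735163, 0.07545744]), np.float64(0.004577356279717359))
t 6.55 tcp [0.4048 0.0373 0.1012] toolx deg 168.71 F [-1.22  0.64  0.1 ]
```

```bash

python3 -m crank '-0.03 0 0 0 -1; -0.03 0 0 0 -1; -0.03 0 0 0 -1; -0.03 0 0 0 -1; -0.02 0 0 0 -1; -0.02 0 0 0 -1; 0 0 0 0 -1'|sed -n '2p;4p'
python3 -m crank '-0.02 0 0 0 -1; -0.02 0 0 0 -1; -0.02 0 0 0 -1;0 0 0 0 -1'|sed -n '2p;4p'
python3 -m crank '-0.02 0 0 0 -1; -0.02 0 0 0 -1;0 0 0 0 -1'|sed -n '2p;4p'
python3 - <<'E'
from h import *
s=cams.camera("scene");
cv2.imwrite("pics/p1.png",cv2.resize(s["img"][170:310,250:460],None,fx=3.5,fy=3.5,interpolation=2))
go()
E
```

```text
ee_pos: [0.4357, 0.0306, 0.0999]
ft_force: [0.7, 0.0, 0.2]
ee_pos: [0.4468, 0.0285, 0.0999]
ft_force: [-3.3, 1.5, 2.3]
ee_pos: [0.4547, 0.027, 0.0998]
ft_force: [-3.7, 2.3, 1.2]
t 8.0 tcp [0.4547 0.0269 0.0998] toolx deg 168.71 F [-2.94  0.92  0.79]
```

View pics/p1.png

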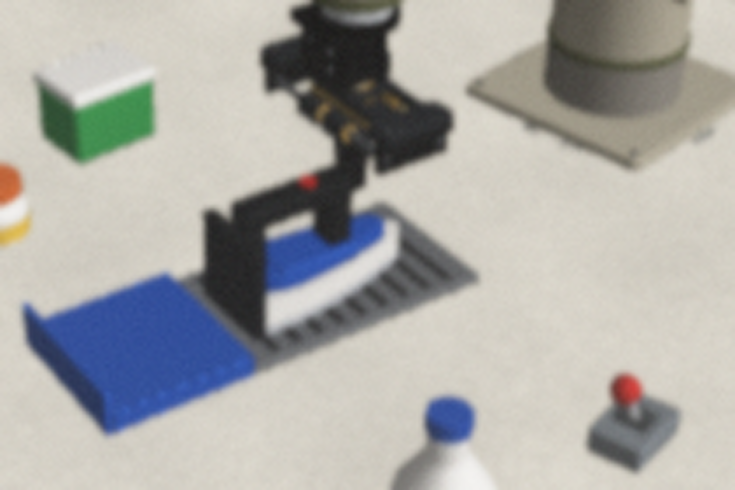

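The finger is on the post's front face, and the iron has slid straight to just short of the step. I continue in small steps, watching force.

```bash

for i in 1; do python3 -m crank '-0.015 0 0 0 -1; 0 0 0 0 -1'|sed -n '2p;4p'; done
python3 -m crank '-0.015 0 0 0 -1; 0 0 0 0 -1'|sed -n '2p;4p'
python3 -m crank '-0.015 0 -0.004 0 -1; 0 0 0 0 -1'|sed -n '2p;4p'
python3 - <<'E'
from h import *
s=cams.camera("scene");print(blobs(red(s["img"])))
t=cams.camera("top");print(blobs(red(t["img"])))
E
```

```text
ee_pos: [0.4575, 0.0263, 0.0998]
ft_force: [-3.6, 1.5, 0.9]
ee_pos: [0.4607, 0.0256, 0.0999]
ft_force: [-3.6, 0.8, 1.0]
ee_pos: [0.4637, 0.025, 0.1007]
ft_force: [-2.8, 1.8, -1.1]
[(np.int32(8), array([335.5, 222.5])), (np.int32(28), array([428.9, 280.8])), (np.int32(283), array([378.5, 336.5]))]
[(np.int32(14), array([184. , 211.5])), (np.int32(42), array([185.5, 282.1]))]
```

```bash

python3 -m crank '-0.01 0 0 0 -1; 0 0 0 0 -1'|sed -n '2p;4p'
python3 -m crank '-0.01 0 0 0 -1; 0 0 0 0 -1'|sed -n '2p;4p'
python3 -m crank '-0.01 0 -0.01 0 -1; 0 0 0 0 -1'|sed -n '2p;4p'
python3 -m crank '-0.01 0 -0.012 0 -1; 0 0 0 0 -1'|sed -n '2p;4p'
```

```text
ee_pos: [0.4657, 0.0246, 0.1007]
ft_force: [-4.5, 1.5, -1.0]
ee_pos: [0.4679, 0.0242, 0.1008]
ft_force: [-3.2, 1.2, -0.4]
ee_pos: [0.4699, 0.0238, 0.1031]
ft_force: [-3.3, -0.3, 1.1]
ee_pos: [0.4719, 0.0234, 0.1055]
ft_force: [-4.6, 0.8, 1.3]
```

```bash

python3 - <<'E'
from h import *
s=cams.camera("scene");
cv2.imwrite("pics/p2.png",cv2.resize(s["img"][190:310,250:400],None,fx=5,fy=5,interpolation=2))
E
```

```text
(no output)
```

View pics/p2.png

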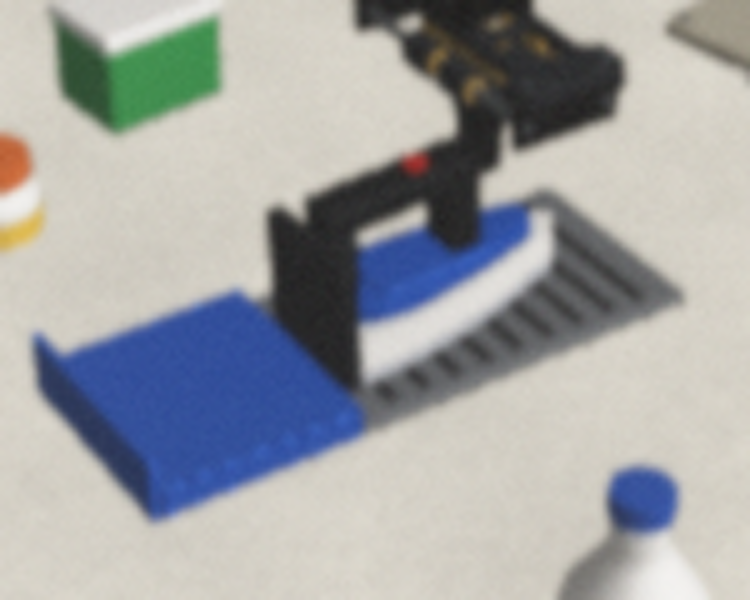

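The heel is now at the step edge, nose just starting up, finger on the post. I follow the tipping arc (pivot at the step edge).

```bash

python3 -m crank '-0.019 0 -0.022 0 -1; -0.019 0 -0.025 0 -1; -0.021 0 -0.024 0 -1; -0.021 0 -0.024 0 -1; 0 0 0 0 -1'|sed -n '2p;4p'
python3 -m crank '-0.023 0 -0.022 0 -1; -0.023 0 -0.022 0 -1; -0.025 0 -0.02 0 -1; -0.025 0 -0.02 0 -1; 0 0 0 0 -1'|sed -n '2p;4p'
python3 - <<'E'
from h import *
s=cams.camera("scene");
cv2.imwrite("pics/p3.png",cv2.resize(s["img"][170:310,250:400],None,fx=4,fy=4,interpolation=2))
E
```

```text
ee_pos: [0.4885, 0.0202, 0.1251]
ft_force: [-2.4, 1.2, -0.3]
ee_pos: [0.5071, 0.0166, 0.1416]
ft_force: [-2.4, 0.2, 0.3]
```

View pics/p3.png

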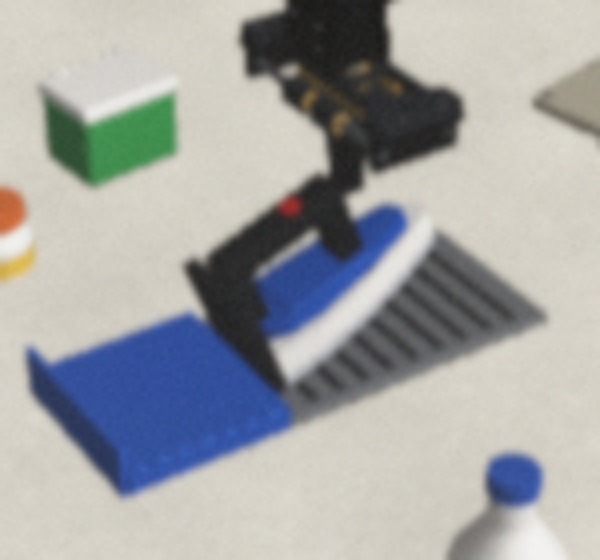

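Tipping works: nose at about 20–25°, the finger on the upper part of the post. I go on along the arc.

```bash

python3 -m crank '-0.027 0 -0.017 0 -1; -0.0275 0 -0.016 0 -1; -0.028 0 -0.0145 0 -1; -0.029 0 -0.013 0 -1; 0 0 0 0 -1'|sed -n '2p;4p'
python3 -m crank '-0.029 0 -0.012 0 -1; -0.03 0 -0.011 0 -1; -0.03 0 -0.0095 0 -1; -0.0305 0 -0.008 0 -1; 0 0 0 0 -1'|sed -n '2p;4p'
python3 - <<'E'
from h import *
p=read_state()["ee_pos"]; d=p[:2]-[.5987,-.0012]; x=d@[.981,-.196]+.0095; z=p[2]-.022
w=np.sqrt(x*x+z*z-.125**2); th=np.degrees(np.arctan2(w,-.125)-np.arctan2(z,x)); print("h",w+.012,"theta",th)
s=cams.camera("scene");
cv2.imwrite("pics/p4.png",cv2.resize(s["img"][170:310,250:400],None,fx=4,fy=4,interpolation=2))
E
```

```text
ee_pos: [0.5293, 0.0121, 0.1541]
ft_force: [-4.8, 1.5, 6.5]
ee_pos: [0.5536, 0.0072, 0.1634]
ft_force: [-5.6, 1.3, 13.7]
h 0.08737884634727358 theta 44.45889490310448
```

```bash

python3 -m crank '0 0 -0.01 0 -1; 0 0 0 0 -1'|sed -n '2p;4p'
python3 -m crank '0 0 -0.01 0 -1; 0 0 0 0 -1'|sed -n '2p;4p'
python3 -m crank '-0.015 0 -0.012 0 -1; 0 0 0 0 -1'|sed -n '2p;4p'
```

```text
ee_pos: [0.5522, 0.0072, 0.1637]
ft_force: [-1.2, 0.3, 3.5]
ee_pos: [0.5516, 0.0073, 0.1652]
ft_force: [-0.6, 1.6, -0.1]
ee_pos: [0.5548, 0.0067, 0.1677]
ft_force: [-1.2, 0.3, -0.1]
```

```bash

python3 -m crank '-0.031 0 -0.012 0 -1; -0.031 0 -0.01 0 -1; 0 0 0 0 -1'|sed -n '2p;4p'
python3 -m crank '-0.031 0 -0.009 0 -1; -0.031 0 -0.008 0 -1; 0 0 0 0 -1'|sed -n '2p;4p'
python3 - <<'E'
from h import *
p=read_state()["ee_pos"]; d=p[:2]-[.5987,-.0012]; x=d@[.981,-.196]+.0095; z=p[2]-.022
w=np.sqrt(x*x+z*z-.125**2); th=np.degrees(np.arctan2(w,-.125)-np.arctan2(z,x)); print("h",w+.012,"theta",th)
s=cams.camera("scene");
cv2.imwrite("pics/p5.png",cv2.resize(s["img"][170:310,250:400],None,fx=4,fy=4,interpolation=2))
E
```

```text
ee_pos: [0.5675, 0.0042, 0.1723]
ft_force: [-2.4, -0.2, 1.4]
ee_pos: [0.5796, 0.0018, 0.1756]
ft_force: [-1.7, -0.4, 0.8]
h 0.1018074857893314 theta 50.63218798112149
```

```bash

python3 -m crank '-0.033 0 -0.002 0 -1; -0.033 0 -0.001 0 -1; 0 0 0 0 -1'|sed -n '2p;4p'
python3 -m crank '-0.033 0 0 0 -1; -0.033 0 0 0 -1; 0 0 0 0 -1'|sed -n '2p;4p'
python3 - <<'E'
from h import *
p=read_state()["ee_pos"]; d=p[:2]-[.5987,-.0012]; x=d@[.981,-.196]+.0095; z=p[2]-.022
w=np.sqrt(x*x+z*z-.125**2); th=np.degrees(np.arctan2(w,-.125)-np.arctan2(z,x)); print("h",w+.012,"theta",th)
E
```

```text
ee_pos: [0.5925, -0.0008, 0.176]
ft_force: [-1.7, 0.6, 1.5]
ee_pos: [0.6052, -0.0033, 0.1757]
ft_force: [0.0, -1.0, 1.5]
h 0.102983949807493 theta 60.01578125201905
```

```bash

python3 -m crank '-0.033 0 0.003 0 -1; -0.033 0 0.005 0 -1; 0 0 0 0 -1'|sed -n '2p;4p'
python3 -m crank '-0.033 0 0.006 0 -1; 0 0 0 0 -1'|sed -n '2p;4p'
python3 -m crank '-0.025 0 0.006 0 -1; 0 0 0 0 -1; 0 0 0 0 -1'|sed -n '2p;4p'
python3 - <<'E'
from h import *
p=read_state()["ee_pos"]; d=p[:2]-[.5987,-.0012]; x=d@[.981,-.196]+.0095; z=p[2]-.022
w=np.sqrt(x*x+z*z-.125**2); th=np.degrees(np.arctan2(w,-.125)-np.arctan2(z,x)); print("h",w+.012,"theta",th)
s=cams.camera("scene");t=cams.camera("top")
a=s["img"][170:310,250:400]; b=np.clip(t["img"][165:345,260:380]*1.8,0,255).astype(np.uint8)
a=cv2.resize(a,(450,420)); b=cv2.resize(b,(280,420)); cv2.imwrite("pics/p6.png",np.hstack([a,b]))
E
```

```text
ee_pos: [0.6181, -0.006, 0.174]
ft_force: [0.0, 1.1, 0.6]
ee_pos: [0.6245, -0.0071, 0.1729]
ft_force: [-0.8, 0.5, -0.5]
ee_pos: [0.6289, -0.008, 0.1719]
ft_force: [-0.7, -0.2, 0.0]
h 0.10408378009501687 theta 68.72823140997745
```

```bash

python3 -m crank '-0.025 0 0.008 0 -1; 0 0 0 0 -1; -0.025 0 0.009 0 -1; 0 0 0 0 -1; 0 0 0 0 -1'|sed -n '2p;4p'
python3 - <<'E'
from h import *
s=cams.camera("scene");t=cams.camera("top")
a=s["img"][170:310,250:400]; b=np.clip(t["img"][165:345,260:380]*1.8,0,255).astype(np.uint8)
a=cv2.resize(a,(450,420)); b=cv2.resize(b,(280,420)); cv2.imwrite("pics/p7.png",np.hstack([a,b]))
E
```

```text
ee_pos: [0.6387, -0.01, 0.1684]
ft_force: [-1.1, 0.2, -0.6]
```

View pics/p7.png

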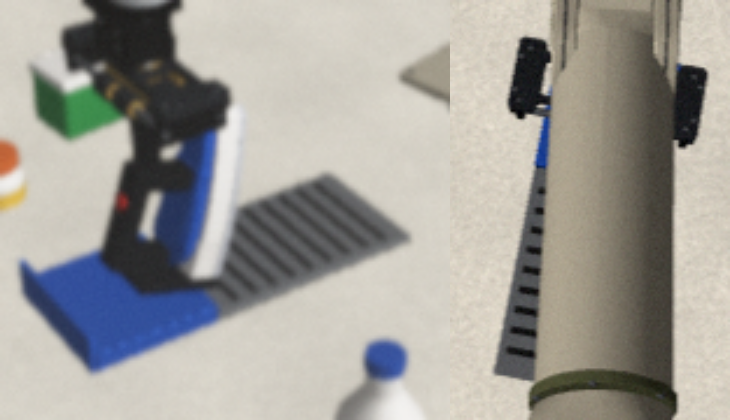

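```bash
cat > ang.py <<'E'
from h import *
s=cams.camera("scene"); Rm=R.from_quat(s["attitude"])
def pr(p):
    q=s["K"]@Rm.inv().apply(np.array(p)-s["xyz"]); return q[:2]/q[2]
ex=np.array([.981,-.196,0]); ey=np.array([.196,.981,0]); o=np.array([.5987,-.0012,0])
im=s["img"][200:275,300:345]; m=im.min(2)
hsv=cv2.cvtColor(im,cv2.COLOR_BGR2HSV)
for th in(70,75,80,85,90):
    c,n=np.cos(np.radians(th)),np.sin(np.radians(th))
    def W(x,y,z): # iron body -> world, pivot body (90,12) at step edge
        X,Z=(x-90)/1e3,(z-12)/1e3
        return o+ex*(X*c+Z*n)+ey*y/1e3+[0,0,.022-X*n+Z*c]
    print(th,"nose",pr(W(-100,0,0)).round(1),"heelR",pr(W(90,43,0)).round(1),"heelL",pr(W(90,-43,0)).round(1),"backR",pr(W(90,43,94)).round(1),"dot",pr(W(7,0,115)).round(1))
print("dot seen",[b for b in blobs(red(s["img"]),4) if b[1][0]<330])
E
python3 ang.py
```

```text
70 nose [332.  203.2] heelR [321.9 265. ] heelL [307.1 251.2] backR [297.  266.6] dot [291.1 235.2]
75 nose [327.7 203. ] heelR [322.  264.7] heelL [307.2 250.9] backR [296.5 268.7] dot [288.3 238.1]
80 nose [323.2 203.2] heelR [322.  264.4] heelL [307.3 250.6] backR [296.1 270.7] dot [285.8 241. ]
85 nose [318.6 203.8] heelR [322.1 264.1] heelL [307.3 250.4] backR [295.9 272.6] dot [283.4 244.2]
90 nose [313.8 204.9] heelR [322.1 263.9] heelL [307.3 250.1] backR [295.9 274.5] dot [281.3 247.4]
dot seen [(np.int32(7), array([290.4, 236.7]))]
```

The iron is still leaning on the finger at about 72–74° (red dot at (290,237)), finger at the top of the post. I continue a little along the arc.

```bash

python3 -m crank '-0.025 0 0.009 0 -1; 0 0 0 0 -1; -0.025 0 0.01 0 -1; 0 0 0 0 -1; 0 0 0 0 -1'|sed -n '2p;4p'; python3 ang.py|tail -1
python3 -m crank '-0.025 0 0.011 0 -1; 0 0 0 0 -1; -0.02 0 0.011 0 -1; 0 0 0 0 -1; 0 0 0 0 -1'|sed -n '2p;4p'; python3 ang.py|tail -1
```

```text
ee_pos: [0.6485, -0.012, 0.1646]
ft_force: [0.5, -0.2, -0.4]
dot seen [(np.int32(5), array([281.4, 247.2]))]
ee_pos: [0.6573, -0.0137, 0.1602]
ft_force: [0.0, 0.1, 0.6]
dot seen [(np.int32(6), array([281.5, 247.5]))]
```

It has dropped onto its heel: the dot sits exactly at the 90° prediction. Retreat straight up, then back.

```bash

python3 -m crank '0 0 -0.08 0 -1; 0 0 -0.15 0 -1; 0 0 -0.2 0 -1; 0 0 -0.2 0 -1; 0 0 -0.2 0 -1; 0 0 0 0 -1'|sed -n '2p;4p'
python3 -m crank '0 0.2 0 0 -1; 0 0.2 0 0 -1; 0 0.2 0 0 -1; 0 0.2 0 0 -1; 0 0.2 0 0 -1; 0 0 0 0 -1; 0 0 0 0 -1; 0 0 0 0 -1'|head -4; python3 ang.py|tail -2
python3 - <<'E'
from h import *
for n in("scene","top"): print(n,blobs(red(cams.camera(n)["img"]),4))
E
```

```text
ee_pos: [0.6589, -0.0142, 0.3343]
ft_force: [-0.5, -0.6, 0.1]
time: 17.55
ee_pos: [0.6966, 0.1811, 0.3271]
eef_rot: [0.099, 0.995, -0.0, 0.0]
ft_force: [0.3, 0.2, 0.3]
90 nose [313.8 204.9] heelR [322.1 263.9] heelL [307.3 250.1] backR [295.9 274.5] dot [281.3 247.4]
dot seen [(np.int32(6), array([281.5, 247.5]))]
scene [(np.int32(6), array([281.5, 247.5])), (np.int32(29), array([428.8, 280.8])), (np.int32(294), array([378.2, 336.4]))]
top [(np.int32(16), array([184.7, 211.8])), (np.int32(45), array([185.6, 282.1]))]
```

Iron standing and still, lever off, robot clear.

```bash
python3 -c "
from bench import workorder
print(workorder.close_job())"
```

```text
the job is handed in; nothing more can be done
None
```

The job is handed in: the switch is off at its stop, the iron stands on its heel on the blue ledge with its nose up, and the robot was clear of everything. The hand-in call returned no verdict.

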